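# Turn the coin tray round in the aluminium box

## Robot

A 6-joint arm with a two-finger parallel gripper is mounted at the origin on the work surface. World frame = base frame: x ahead of the robot, y to its left, z up, the work surface at z = 0. Lengths are in mm, angles in rad, forces in N, time in s.
With the tool pointing down it reaches from about 325 to 900 mm from the base axis. Payload 3.5 kg.
Tool frame: the origin (TCP) lies at the very end of the fingers, on their centre line; the grasp point (between the pads) lies 19 mm behind it; z points along the fingers, y is the line along which they close (so a half turn about z gives the same grasp; the last joint's range is limited). The gripper opens to 85 mm and grips with 20 to 120 N. Pads are 22 mm wide; open, the fingers measure 114 mm over their backs; the gripper's body (76 mm by 85 mm) begins 54 mm behind the grasp point. The pads swing forward as they close: fully open they stand 13 mm farther back than shut.
Start: joints at [1.182, 0.276, -0.026, 1.268, 0, 1.467], TCP at [176.21, 599.643, 231.313] pointing down, gripper open.
Joint ranges: [-3.12, 3.12], [-0.85, 1.88], [-1.08, 1.24], [-1.95, 2.15], [-1.57, 1.53], [-3.14, 3.14]. Speed limits (rad/s): [2.57, 2.57, 3.14, 3.14, 3.14, 3.14].

## Interface

Orientations are given as a rotation vector (axis times angle).
In Python, from workcell import arm gives the robot as it stands.
- The arm moves only by the shell command python3 -m crank 'ROWS'. ROWS is JSON, one flat list of numbers, 7 for each row, row after row: the opening, from 0 (shut) to 1 (fully open), then the shift along the world's x, y, z in m, then the turn, a rotation vector about the world's x, y, z in degrees. In form: [claw, tx, ty, tz, wx, wy, wz, claw, tx, ty, tz, wx, wy, wz, ...]. A call has 1 to 12 rows; each row is the pose to reach, as a shift and turn from the pose commanded when the call began; what a row does not reach only later rows make up. A row lasts 1/12 s, in which the tool goes at most 41.7 mm and 7.16 degrees, less where a joint would pass 70% of its speed; a pose out of reach is approached as far as the arm can. A call with a gripper value outside its range is refused whole. The fingers move at their own pace and stop on an object; the grip force is fixed at half the most. Time passes only in rows, so rows that repeat a pose let the fingers close. It gives the time, the measured TCP pose, the force, the opening and the grip force at its end, in the units of the state.
- arm.get_state(): the state, without advancing time (a new reading comes with each control period).
- arm.camera(name): name is "scene" or "top"; returns (picture, depth): 384x512x3 uint8, blue, green, red; 384x512 float32, mm along the optical axis (not along the pixel's ray), 0 where there is no reading.
- arm.calibration(name): a dict with "camera_matrix" (3x3 intrinsics, pixels), "rvec" (rotation vector, rad) and "tvec" (3), from world to camera coordinates, as OpenCV has them. Camera axes: x right, y down, z forward; pixel columns grow to the right and rows downward; lengths in mm; the calibration is good to about 2 mm. A picture is of the moment at which its call begins. calibration takes no time and is no camera call.
- arm.job_done(): hands the job in; it is judged then, once.
The state is a dict: "t": time; "joints": joint angles; "qvel": joint speeds; "tau": joint torques, N m; "tcp_pos": TCP position; "orientation": TCP orientation; "ft_force": force on the tool from outside, world axes, zero at the start; "torque": the same for the moment, N m; "finger_gap": finger opening in mm; "finger_force": force on a finger pad.
Only numpy, scipy, OpenCV 4.12 (cv2) and the standard library are available. Lean on these libraries where they do the work, as an engineer would, in place of code of your own. Each camera call takes 0.05 s, during which the arm holds its last target. There are 200 camera calls.

## Task

The white coin tray in the aluminium coin box has been put in back to front: its blue-rimmed evil-eye end belongs next to the box's closed flap. Lift the tray by its black post clear out of the box, turn it half round, and lower it (do not drop it) back into the same box until it sits flat on the bottom, then let go. Leave alone the matching tray in the pale oak box, which is already right.

Things in the scene. Friction and masses are not known exactly. Their poses are not given: they have to be found in the camera images.
- coin_box: Grey aluminium coin box, fixed, any yaw. Origin: on the table, below the centre of its open bay. Bay 128 (x) by 88 mm (y) inside, walls 4, rim 36 mm and bay floor 4 mm above the table. +x points from the bay to its closed end section (x 68 to 108 mm), which bears the closed dark grey flap with a dark coin slot, top at 39 mm.
- tray_grip (a point): White coin tray (loose, 0.1 to 0.25 kg) in the aluminium box, 120 (x) by 80 mm (y) at its rim, tapering to 108 by 68 at the bottom, rim 34 mm up. A black 20 mm square post, faces along its x and y, rises mid-tray to 80 mm above the underside; grip across either pair of faces. Point: on the post's axis, 64 mm above the underside (seated: 68 above the table). +x: to the evil-eye end; z up.
- tray_eye (a point): Centre of the 40 mm blue-and-white evil-eye disc on the floor of that tray's large well: 32 mm from the post's axis towards the tray's +x end (blue rim), 6 mm above the underside; same axes as the tray. The opposite end has a white rim and two small wells. The tray starts with this end away from the flap.
- oak_tray_grip (a point): The same point on the post of an identical white tray that sits, the right way round, in a pale oak box with a brass flap, of the same shape and size as the aluminium box. To be left alone.

How it is judged:
By the outcome, as a careful person would: the job done as asked, in the order asked, and still so for the second after the job is handed in, with the robot touching nothing.
It also fails if it takes over 42 s, if anything falls off the work surface, if the arm or the gripper's body presses on something with over 40 N, if the wrist force passes 120 N, or if a joint passes its speed limit or range.

## Working session

There is one attempt and no reset: what is moved stays moved. The work goes in short steps, Python scripts to look and compute and a shell command to move; the robot and the scene stay as the last step left them, time stands still between calls to the robot, and variables do not carry over. Pictures are saved under pics/ and viewed, at most 10 in all, crops included, and the job is handed in when it is done.

```bash
mkdir -p pics; cat > h.py <<'E'
import numpy as np, cv2
from workcell import arm
def cam(n):
    c=arm.calibration(n); K=np.array(c["camera_matrix"]);R=cv2.Rodrigues(np.array(c["rvec"],float))[0];t=np.array(c["tvec"],float).ravel()
    return K,R,t
def cloud(n,d):
    K,R,t=cam(n); v,u=np.mgrid[:384,:512]
    p=np.stack([(u-K[0,2])/K[0,0]*d,(v-K[1,2])/K[1,1]*d,d],-1)
    return (p-t)@R
def ray(n,u,v,z):
    K,R,t=cam(n); r=R.T@np.linalg.solve(K,[u,v,1]); o=-R.T@t
    return o+r*(z-o[2])/r[2]
E
python3 - <<'E'
from h import *
for n in("top","scene"):
    i,d=arm.camera(n); cv2.imwrite(f"pics/{n}0.png",i); np.savez(f"{n}0.npz",i=i,d=d)
    K,R,t=cam(n); print(n,(-R.T@t).round(),K[0,0])
a=cv2.imread("pics/top0.png");b=cv2.imread("pics/scene0.png")
s=arm.get_state();print(s)
E
```

```text
top [399. -26. 710.] 374.77640820539017
scene [ 919. -291.  896.] 487.90247366292573
{'t': 0.1, 'joints': array([ 1.18157271e+00,  2.77099067e-01, -2.77451857e-02,  1.26801902e+00,
        6.05593006e-07,  1.46737571e+00]), 'qvel': array([-2.60559747e-04, -1.22396560e-03,  3.74606276e-03,  7.51133573e-04,
        4.25394452e-04, -2.64712115e-05]), 'tau': array([ 3.18928032e-04, -4.46708071e+01,  2.96127605e+01,  8.46377166e-03,
       -3.51779329e-05, -2.75606482e-06]), 'tcp_pos': array([175.95471758, 598.9776526 , 230.24468818]), 'orientation': array([-0.44733981, -3.10906922,  0.00314801]), 'ft_force': array([-1.23021179, -0.15242395, -0.04239205]), 'torque': array([ 0.00223685,  0.01599305, -0.0147801 ]), 'finger_force': 0.0, 'finger_gap': 85.09226038094619}
```

View pics/top0.png

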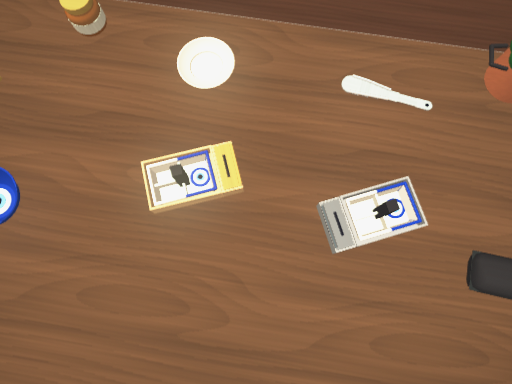

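View pics/scene0.png

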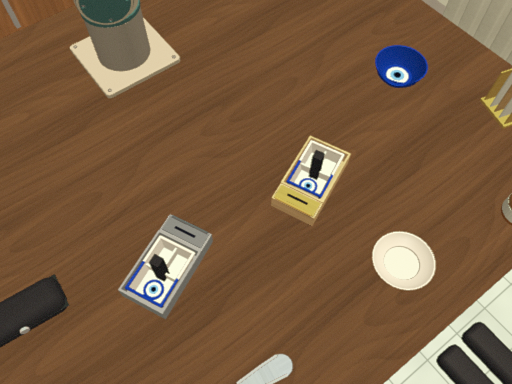

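The top view shows the aluminium box around (372,214): flap on the left (338,225), eye at (398,208), post at (386,209). The oak box is at (190,176). The scene view shows the same aluminium box around (167,265).

```bash
python3 - <<'E'
from h import *
for n,roi in(("top",(310,170,440,260)),("scene",(110,205,220,325))):
    f=np.load(n+"0.npz");i,d=f["i"],f["d"];P=cloud(n,d);x0,y0,x1,y1=roi
    m=np.zeros(d.shape,bool);m[y0:y1,x0:x1]=1
    m&=d>0;z=P[...,2]
    print(n,"table z",np.median(z[m&(abs(z)<12)]).round(1))
    pt=m&(z>74)&(z<95);q=P[pt];print(" post top n",len(q),q.mean(0).round(1),"minmax",q.min(0).round(),q.max(0).round())
    bx=m&(z>30)&(z<46);r=cv2.minAreaRect(P[bx][:,:2].astype(np.float32));print(" box rect",r, cv2.boxPoints(r).round(1).tolist())
    # flap: dark slot & blue eye
    hsv=cv2.cvtColor(i,cv2.COLOR_BGR2HSV)
    bl=m&(hsv[...,0]>100)&(hsv[...,0]<130)&(hsv[...,1]>150)&(hsv[...,2]>60)
    k,l,st,c=cv2.connectedComponentsWithStats(bl.astype(np.uint8))
    for j in range(1,k):
        if st[j,4]>15: print(" blue",c[j].round(1),st[j].tolist(),ray(n,*c[j],10).round(1))
    cv2.imwrite(f"pics/{n}c.png",cv2.resize(i[y0:y1,x0:x1],None,fx=5,fy=5,interpolation=cv2.INTER_CUBIC)[:600])
E
```

```text
top table z -0.2
 post top n 156 [ 557.3 -231.6   82.6] minmax [ 545. -245.   74.] [ 570. -220.   85.]
 box rect ((549.7384643554688, -214.66439819335938), (96.13581085205078, 177.17269897460938), 25.428638458251953) [[468.29998779296875, -155.3000030517578], [544.4000244140625, -315.29998779296875], [631.2000122070312, -274.0], [555.0999755859375, -114.0]]
 blue [404.4 203. ] [377, 182, 45, 48, 232] [ 583.3 -279.8   10. ]
 blue [396.8 214.3] [388, 207, 17, 11, 38] [ 559.1 -267.    10. ]
scene table z 0.7
 post top n 154 [ 558.6 -234.1   82.9] minmax [ 545. -246.   74.] [ 569. -221.   88.]
 box rect ((547.9512939453125, -215.48109436035156), (98.342529296875, 176.60728454589844), 25.317508697509766) [[465.70001220703125, -156.6999969482422], [541.2999877929688, -316.29998779296875], [630.2000122070312, -274.29998779296875], [554.5999755859375, -114.5999984741211]]
 blue [149.1 288.9] [125, 262, 53, 45, 284] [ 565.6 -268.3   10. ]
```

View pics/topc.png

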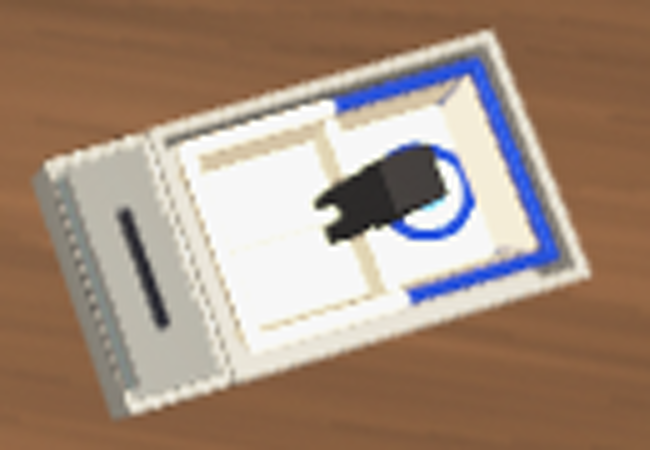

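The crop confirms it: the flap is at the left and the tray's blue-rimmed end at the right, away from the flap. The bay centre is at about (557.5, -233), the flap direction has yaw 115.4°, and the post agrees with both. I'll move above it with the fingers closing along the box's long axis (+41.8°).

```bash
python3 -m crank '[1,0.381,-0.8325,0,0,0,41.8, 1,0.381,-0.8325,0,0,0,41.8, 1,0.381,-0.8325,0,0,0,41.8, 1,0.381,-0.8325,0,0,0,41.8, 1,0.381,-0.8325,0,0,0,41.8, 1,0.381,-0.8325,0,0,0,41.8, 1,0.381,-0.8325,0,0,0,41.8, 1,0.381,-0.8325,0,0,0,41.8, 1,0.381,-0.8325,0,0,0,41.8, 1,0.381,-0.8325,0,0,0,41.8, 1,0.381,-0.8325,0,0,0,41.8, 1,0.381,-0.8325,0,0,0,41.8]'
cat >> h.py <<'E'
def st():
    s=arm.get_state();R=cv2.Rodrigues(np.array(s["orientation"]))[0]
    print("t",round(s["t"],2),"tcp",s["tcp_pos"].round(1),"ydir",np.degrees(np.arctan2(R[1,1],R[0,1])).round(1),"tilt",R[:,2].round(3),"j",s["joints"].round(2),"F",s["ft_force"].round(1),"gap",round(s["finger_gap"],1),round(s["finger_force"],1))
E
python3 -c "from h import *;st()"
```

```text
t: 1.1
tcp_pos: [380.1, 152.7, 231.2]
orientation: [-0.692, 3.064, 0.0]
ft_force: [0.5, 0.2, 0.2]
finger_gap: 85.3
finger_force: 0.0
t 1.1 tcp [380.1 152.7 231.2] ydir 115.4 tilt [ 0.  0. -1.] j [ 0.22 -0.11 -0.45  1.23  0.   -0.22] F [0.5 0.2 0.2] gap 85.3 0.0
```

```bash
python3 -m crank '[1,0.173,-0.378,0,0,0,0, 1,0.173,-0.378,0,0,0,0, 1,0.173,-0.378,0,0,0,0, 1,0.173,-0.378,0,0,0,0, 1,0.173,-0.378,0,0,0,0, 1,0.173,-0.378,0,0,0,0, 1,0.173,-0.378,0,0,0,0, 1,0.173,-0.378,0,0,0,0, 1,0.173,-0.378,0,0,0,0, 1,0.173,-0.378,0,0,0,0, 1,0.173,-0.378,0,0,0,0, 1,0.173,-0.378,0,0,0,0]' >/dev/null; python3 -c "from h import *;st()"
```

```text
t 2.1 tcp [ 553.3 -225.2  230.2] ydir 115.3 tilt [-0.001  0.001 -1.   ] j [-0.49  0.23 -0.09  1.25  0.   -0.94] F [-1.1  1.2  0.2] gap 85.2 0.0
```

```bash
python3 -m crank '[1,0.0042,-0.0078,0,0,0,0, 1,0.0042,-0.0078,-0.03,0,0,0, 1,0.0042,-0.0078,-0.06,0,0,0, 1,0.0042,-0.0078,-0.09,0,0,0, 1,0.0042,-0.0078,-0.11,0,0,0, 1,0.0042,-0.0078,-0.12,0,0,0, 1,0.0042,-0.0078,-0.12,0,0,0, 1,0.0042,-0.0078,-0.12,0,0,0]' >/dev/null
python3 - <<'E'
from h import *;st()
i,d=arm.camera("scene");cv2.imwrite("pics/s1.png",cv2.resize(i[180:340,80:260],None,fx=3.5,fy=3.5,interpolation=cv2.INTER_CUBIC))
E
```

```text
t 2.77 tcp [ 557.3 -230.4  111.8] ydir 115.5 tilt [-0.  0. -1.] j [-0.5   0.32 -0.23  1.02  0.   -0.94] F [ 1.1  0.6 -0.2] gap 85.6 0.0
```

View pics/s1.png

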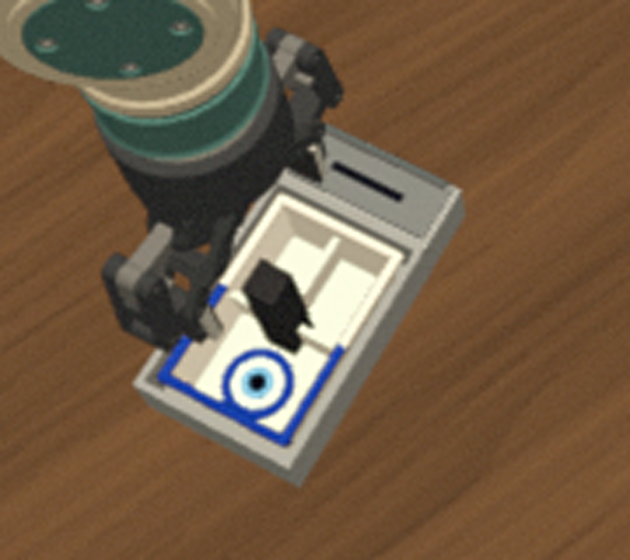

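The gripper is above the post with its fingers spread along the box's long axis, and the tray is unmoved. Next I lower it and close.

```bash
python3 -m crank '[1,0,-0.0025,-0.01,0,0,0, 1,0,-0.0025,-0.03,0,0,0, 1,0,-0.0025,-0.05,0,0,0, 1,0,-0.0025,-0.062,0,0,0, 1,0,-0.0025,-0.062,0,0,0, 1,0,-0.0025,-0.062,0,0,0]' >/dev/null; python3 -c "from h import *;st()"
python3 -m crank '[0,0,0,0,0,0,0, 0,0,0,0,0,0,0, 0,0,0,0,0,0,0, 0,0,0,0,0,0,0, 0,0,0,0,0,0,0, 0,0,0,0,0,0,0, 0,0,0,0,0,0,0, 0,0,0,0,0,0,0, 0,0,0,0,0,0,0, 0,0,0,0,0,0,0]' >/dev/null; python3 -c "from h import *;st()"
```

```text
t 3.32 tcp [ 557.2 -233.6   49.3] ydir 115.4 tilt [-0.001  0.    -1.   ] j [-0.5   0.39 -0.28  0.9  -0.   -0.95] F [ 0.3 -0.2  1.3] gap 85.1 0.0
t 4.15 tcp [ 558. -234.   50.] ydir 115.4 tilt [ 0.001 -0.001 -1.   ] j [-0.5   0.39 -0.28  0.9   0.   -0.95] F [ 0.3 -0.4  5.5] gap 19.4 59.6
```

```bash
python3 -m crank '[0,0,0,0.003,0,0,0, 0,0,0,0.008,0,0,0, 0,0,0,0.016,0,0,0, 0,0,0,0.026,0,0,0, 0,0,0,0.038,0,0,0, 0,0,0,0.05,0,0,0, 0,0,0,0.063,0,0,0, 0,0,0,0.076,0,0,0, 0,0,0,0.086,0,0,0, 0,0,0,0.092,0,0,0, 0,0,0,0.095,0,0,0, 0,0,0,0.095,0,0,0]' >/dev/null
python3 - <<'E'
from h import *;st()
i,d=arm.camera("scene");cv2.imwrite("pics/s2.png",cv2.resize(i[150:350,80:290],None,fx=2.8,fy=2.8,interpolation=cv2.INTER_CUBIC))
E
```

```text
t 5.15 tcp [ 557.8 -233.9  145.4] ydir 115.4 tilt [ 0.001 -0.001 -1.   ] j [-0.5   0.3  -0.19  1.09 -0.   -0.95] F [ 0.3  0.2 -0.4] gap 19.0 58.8
```

View pics/s2.png

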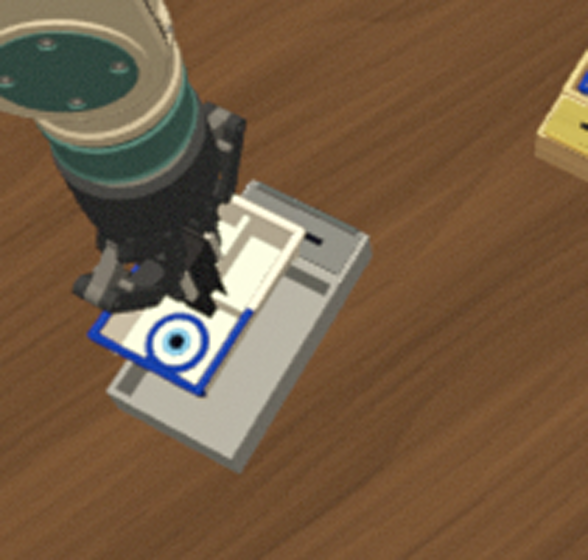

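The tray hangs level above the now empty bay. Turning it by -180° takes j6 to about +2.2, which is in range.

```bash
python3 -m crank '[0,0,0,0,0,0,-2, 0,0,0,0,0,0,-5, 0,0,0,0,0,0,-10, 0,0,0,0,0,0,-16, 0,0,0,0,0,0,-22, 0,0,0,0,0,0,-28, 0,0,0,0,0,0,-34, 0,0,0,0,0,0,-40, 0,0,0,0,0,0,-46, 0,0,0,0,0,0,-52, 0,0,0,0,0,0,-58, 0,0,0,0,0,0,-64]' >/dev/null
python3 -m crank '[0,0,0,0,0,0,-6, 0,0,0,0,0,0,-12, 0,0,0,0,0,0,-18, 0,0,0,0,0,0,-24, 0,0,0,0,0,0,-30, 0,0,0,0,0,0,-36, 0,0,0,0,0,0,-42, 0,0,0,0,0,0,-48, 0,0,0,0,0,0,-54, 0,0,0,0,0,0,-60, 0,0,0,0,0,0,-66, 0,0,0,0,0,0,-72]' >/dev/null
python3 -m crank '[0,0,0,0,0,0,-6, 0,0,0,0,0,0,-12, 0,0,0,0,0,0,-18, 0,0,0,0,0,0,-24, 0,0,0,0,0,0,-30, 0,0,0,0,0,0,-36, 0,0,0,0,0,0,-40, 0,0,0,0,0,0,-43, 0,0,0,0,0,0,-44, 0,0,0,0,0,0,-44, 0,0,0,0,0,0,-44]' >/dev/null
python3 - <<'E'
from h import *;st()
for n,roi in(("scene",(80,150,290,350)),):
    i,d=arm.camera(n);x0,y0,x1,y1=roi
    cv2.imwrite(f"pics/{n}3.png",cv2.resize(i[y0:y1,x0:x1],None,fx=2.8,fy=2.8,interpolation=cv2.INTER_CUBIC))
    P=cloud(n,d);h=cv2.cvtColor(i,cv2.COLOR_BGR2HSV)
    m=np.zeros(d.shape,bool);m[y0:y1,x0:x1]=1
    z=P[...,2];w=m&(d>0)&(z>120)&(z<142)&(h[...,2]>150)&(h[...,1]<60)
    b=m&(d>0)&(z>120)&(z<142)&(h[...,0]>100)&(h[...,0]<130)&(h[...,1]>150)
    for q in(P[w],P[b]): print(len(q),np.percentile(q,[2,50,98],axis=0).round(0).tolist())
E
```

```text
t 8.12 tcp [ 557.  -233.4  143.7] ydir -64.5 tilt [-0.001  0.001 -1.   ] j [-0.5   0.3  -0.19  1.09 -0.    2.19] F [ 0.4  0.6 -0.8] gap 19.1 58.8
515 [[529.0, -300.0, 121.0], [577.0, -265.0, 130.0], [615.0, -176.0, 134.0]]
137 [[524.0, -216.0, 127.0], [568.0, -181.0, 131.0], [590.0, -167.0, 135.0]]
```

View pics/scene3.png

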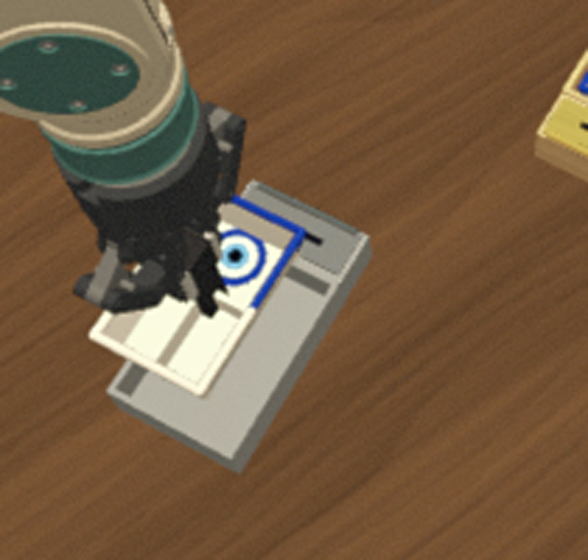

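The blue rim and eye are now beside the flap, and the tray is level and aligned with the box. Next I lower it, checking the force.

```bash
python3 -m crank '[0,0,0,-0.004,0,0,0, 0,0,0,-0.012,0,0,0, 0,0,0,-0.022,0,0,0, 0,0,0,-0.032,0,0,0, 0,0,0,-0.042,0,0,0, 0,0,0,-0.052,0,0,0, 0,0,0,-0.060,0,0,0, 0,0,0,-0.067,0,0,0, 0,0,0,-0.074,0,0,0, 0,0,0,-0.08,0,0,0, 0,0,0,-0.085,0,0,0, 0,0,0,-0.085,0,0,0]' >/dev/null; python3 -c "from h import *;st()"
```

```text
t 9.17 tcp [ 556.7 -233.3   58.2] ydir -64.6 tilt [-0.002  0.001 -1.   ] j [-0.5   0.38 -0.28  0.92  0.    2.19] F [ 0.5  1.7 -1.7] gap 19.3 58.8
```

```bash
python3 -m crank '[0,0,0,-0.002,0,0,0, 0,0,0,-0.004,0,0,0, 0,0,0,-0.006,0,0,0, 0,0,0,-0.007,0,0,0, 0,0,0,-0.008,0,0,0, 0,0,0,-0.009,0,0,0, 0,0,0,-0.009,0,0,0, 0,0,0,-0.009,0,0,0]' >/dev/null; python3 -c "from h import *;st()"
```

```text
t 9.83 tcp [ 557.3 -233.6   50.4] ydir -64.6 tilt [-0.  0. -1.] j [-0.5   0.39 -0.28  0.9   0.    2.19] F [ 0.5  0.4 -1.5] gap 19.0 58.8
```

```bash
python3 -m crank '[0,0,0,-0.0005,0,0,0, 0,0,0,-0.001,0,0,0, 0,0,0,-0.001,0,0,0, 0,0,0,-0.001,0,0,0]' >/dev/null; python3 -c "from h import *;st()"
python3 -m crank '[0,0,0,-0.0005,0,0,0, 0,0,0,-0.001,0,0,0, 0,0,0,-0.001,0,0,0, 0,0,0,-0.001,0,0,0]' >/dev/null; python3 -c "from h import *;st()"
```

```text
t 10.17 tcp [ 557.6 -233.7   50. ] ydir -64.6 tilt [ 0. -0. -1.] j [-0.5   0.39 -0.28  0.9  -0.    2.19] F [-2.3  0.4  4.5] gap 19.4 59.6
t 10.5 tcp [ 557.6 -233.7   50. ] ydir -64.6 tilt [ 0.001 -0.    -1.   ] j [-0.5   0.39 -0.28  0.9  -0.    2.19] F [-2.6  2.   9.7] gap 19.7 60.4
```

Contact came at TCP z 50.0, the same height as at the grasp, so the tray is seated. I'll release it and go straight up.

```bash
python3 -m crank '[1,0,0,0,0,0,0, 1,0,0,0,0,0,0, 1,0,0,0,0,0,0, 1,0,0,0,0,0,0, 1,0,0,0,0,0,0, 1,0,0,0,0,0,0, 1,0,0,0,0,0,0, 1,0,0,0,0,0,0, 1,0,0,0,0,0,0, 1,0,0,0,0,0,0]' >/dev/null; python3 -c "from h import *;st()"
python3 -m crank '[1,0,0,0.01,0,0,0, 1,0,0,0.03,0,0,0, 1,0,0,0.05,0,0,0, 1,0,0,0.08,0,0,0, 1,0,0,0.11,0,0,0, 1,0,0,0.14,0,0,0, 1,0,0,0.17,0,0,0, 1,0,0,0.19,0,0,0, 1,-0.02,0.03,0.2,0,0,0, 1,-0.04,0.06,0.2,0,0,0, 1,-0.06,0.09,0.2,0,0,0, 1,-0.08,0.12,0.2,0,0,0]' >/dev/null
python3 -m crank '[1,-0.03,0.03,0,0,0,0, 1,-0.06,0.06,0,0,0,0, 1,-0.08,0.09,0,0,0,0, 1,-0.09,0.1,0,0,0,0, 1,-0.09,0.1,0,0,0,0, 1,-0.09,0.1,0,0,0,0]' >/dev/null
python3 - <<'E'
from h import *;st()
i,d=arm.camera("scene");cv2.imwrite("pics/s4.png",cv2.resize(i[130:340,80:370],None,fx=2.7,fy=2.7,interpolation=cv2.INTER_CUBIC))
P=cloud("scene",d);z=P[...,2];m=np.zeros(d.shape,bool);m[200:330,100:225]=1
q=P[m&(z>74)&(z<95)];print(len(q),q.mean(0).round(1))
# tray rim heights, blue / white rim
h=cv2.cvtColor(i,cv2.COLOR_BGR2HSV)
b=m&(z>25)&(z<60)&(h[...,0]>100)&(h[...,0]<130)&(h[...,1]>150);print("blue rim",b.sum(),P[b].mean(0).round(1),np.percentile(z[b],[10,90]).round(1))
w=m&(z>30)&(z<60)&(h[...,2]>205)&(h[...,1]<60);print("white",w.sum(),np.percentile(P[w],[3,50,97],axis=0).round(1).tolist())
E
```

```text
t 11.33 tcp [ 557.4 -233.7   48.4] ydir -64.6 tilt [ 0. -0. -1.] j [-0.5   0.39 -0.28  0.9   0.    2.19] F [ 0.1 -0.5 -0.7] gap 85.5 0.0
t 12.83 tcp [387.7 -13.6 249.2] ydir -64.5 tilt [ 0.002 -0.001 -1.   ] j [-0.2  -0.17 -0.46  1.28 -0.    2.49] F [-0.   0.4 -0.3] gap 85.5 0.0
154 [ 559.8 -234.9   83.2]
blue rim 204 [ 540.1 -197.7   37.9] [36.  39.6]
white 334 [[527.8, -299.8, 30.4], [580.5, -271.9, 37.6], [614.9, -223.0, 40.7]]
```

View pics/s4.png

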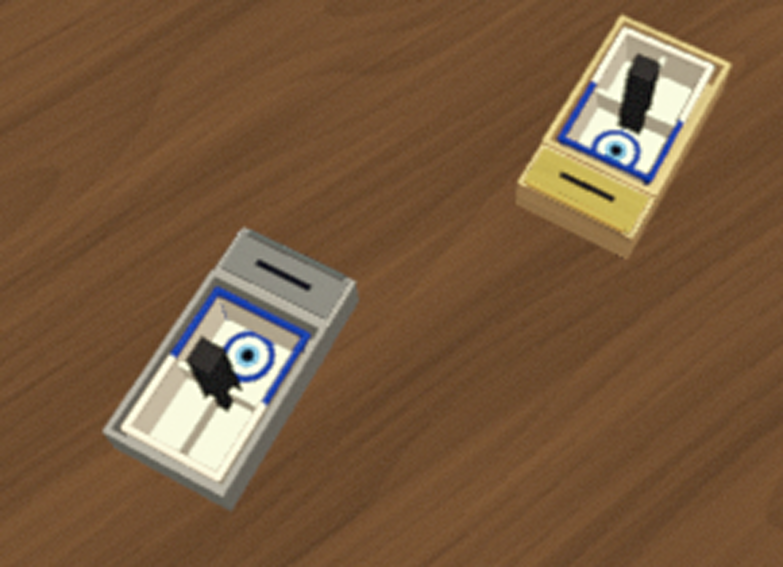

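The tray sits flat in the aluminium box with its blue end at the flap. The post top is at 83 mm and the rim at about 38 mm, matching a seated tray. The oak box's tray is untouched, and the arm is clear of everything.

```bash
python3 -c "from workcell import arm;print(arm.job_done())"
```

```text
the job is handed in; nothing more can be done
None
```

The tray was lifted out, turned half round and lowered back flat into the aluminium box with its evil-eye end at the flap, then released; the oak box's tray was not touched, and I handed the job in at about 13 s.

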